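# Uncap the blue outlet of the balloon-filling stand

### The job

Take the winged screw cap off the outlet on the blue disc of the balloon-filling stand, so that a hose can be fitted. Nobody knows which way this one unscrews, so try it gently one way and, if it stops at once, the other, without forcing it; it comes loose within a quarter turn. Finish while still holding the cap in the gripper, upright and still, lifted about 10 cm straight above its outlet; leave the cap on the yellow disc closed and everything else where it stands.

Things in the scene. Friction and masses are not known exactly. Their poses are not given: they have to be found in the camera images.
- cap_1_wing (a point): centre of the red wing of cap 1: loose white screw cap, 56 mm across, 34 mm high, about 90 g; on its lid an upright wing 52 mm long (x axis), 12 thick (y), 32 high (z up). The point is on the cap's axis, 16 mm above the lid, 16 below the wing's top, 50 above the lower rim, 125 above the table when seated. Pinch the wing from above, fingertips just clear of the lid. Both caps look alike.
- cap_2_wing (a point): the same point of cap 2, same sizes. Of caps 1 and 2 one loosens clockwise, one anticlockwise, unseen and never told. A cap sits on the outlet of the same number; the coloured disc under it tells which to take. The wrong way it stops hard after about 5 degrees; the right way it turns easily, lifts straight off between 55 and 125 degrees and stops at 135. No spring or ratchet.
- outlet_1_top (a point): centre of the flat top of outlet 1: fixed upright metal stub hidden in its cap, 34 mm across, top 104 mm above the table. The cap rests on it, rim 29 mm lower. z up, x along the wing of its cap at the start. Quick thread: two lugs in the cap catch under it; until turned loose the cap only lifts 1 to 2 mm. Over 90 N between cap and outlet (about 1.5 N m of twist, or a push or pull) is forcing it.
- outlet_2_top (a point): the same point of outlet 2, which looks the same (hidden in cap 2). Either outlet may stand on either disc.
- seat_blue: blue disc 116 mm across and 4 mm thick, fixed on the white filling stand, around the foot of one outlet (coaxial with it). Origin on its axis, on the underside, 30 mm above the table. Marks the outlet to open.
- seat_yellow: yellow disc, the same, around the foot of the other outlet, 176 mm from the blue one. Its cap stays on.
- stand: white filling stand fixed to the table, 150 x 330 x 30 mm, with both outlets along its length (y axis), 88 mm either side of its middle. Origin in the middle of its underside.
- kraft_pot: bystander, to be left alone: kraft-paper planting pot, an open cup 84 mm across and 110 mm high. Origin at the centre of its underside.
- drink_cup: bystander, to be left alone: lidded amber drink cup, 80 mm across and 111 mm high. Origin at the centre of its underside.
- ribbon_spool: bystander, to be left alone: green ribbon spool standing on end, 70 mm across, 42 mm high. Origin at the centre of its underside.
- notebook: bystander, to be left alone: blue notebook lying flat, 150 x 100 x 12 mm. Origin at the centre of its underside.
- clip_tray: bystander, to be left alone: small wooden tray with one divider, 100 x 140 x 35 mm. Origin at the centre of its underside.
- snack_bowl: bystander, to be left alone: white bowl, 130 mm across, 50 mm high. Origin at the centre of its underside.
Not all that is in view belongs to the job. What is shaped like the part that bears cap_2_wing but pink or purple is not meant.

How it is judged:
By the outcome, as a careful person would: the job done as asked, in the order asked, and still so for the second after the job is handed in, while the arm keeps its last pose, push and grip.
It also fails if it takes over 42 s, if anything falls off the work surface, if the arm or the gripper's body presses on something with over 40 N, if the wrist force passes 120 N, or if a joint passes its speed limit or range.

### The arm

A 6-joint arm with a two-finger parallel gripper is mounted at the origin on the work surface. World frame = base frame: x ahead of the robot, y to its left, z up, the work surface at z = 0. Lengths are in m, angles in rad, forces in N, time in s.
With the tool pointing down it reaches from about 0.3 to 0.825 m from the base axis. Payload 5.4 kg.
Tool frame: the origin (TCP) lies midway between the tips of the shut fingers; the grasp point (between the pads) lies pinch_z behind it (pinch_z is the distance from the TCP to the grasp point, in m); z points along the fingers, y is the direction in which the jaws open and shut (so a half turn about z gives the same grasp; the last joint's range is limited). The gripper opens to 92 mm and grips with 3 to 60 N. Pads are 20 mm wide; open, the fingers measure 128 mm over their backs; the gripper's body (75 mm by 189 mm) begins 69 mm behind the grasp point.
Start: joints at [-1.466, 0.158, 1.597, -0, 1.386, -0.21], TCP at [0.178, -0.547, 0.215] pointing down, gripper open.
Joint ranges: [-2.91, 2.91], [-0.94, 2.29], [0.18, 2.7], [-1.29, 4.43], [0.17, 2.64], [-3, 3]. Speed limits (rad/s): [2.57, 2.57, 3.14, 3.14, 3.14, 3.14].

### API

Orientations are given as a rotation vector (axis times angle).
In Python, from bench import * gives the robot as it stands. Calls block until the motion is done:
- reach(position, orientation): joint-space move of the TCP to a pose.
- servo_line(position, v=0.15, rot=None, contact_N=None): straight line of the TCP; rot=None keeps the orientation; v is the mean speed in m/s. With contact_N (N) it stops when the force on the tool has changed by that much, and returns True; else False.
- move_joints(angles): joint-space move.
- grip(opening, grasp_force=None): finger opening in m; grasp_force is the grip in N (None keeps the last); returns when the fingers have stopped.
- dwell(seconds).
- inverse_kinematics(position, orientation): joint angles nearest the present ones, or None.
- observe(): the state.
- snapshot(name): name is "scene" or "top" or "wrist"; returns a dict with "color" (420x560x3 uint8, blue, green, red), "K" (3x3 intrinsics, pixels), "distortion" ([k1, k2, p1, p2, k3] as OpenCV has them; the pictures are not rectified), "pose" (4x4, takes a point from camera to world coordinates). Camera axes: x right, y down, z forward; pixel columns grow to the right and rows downward; lengths in m; the calibration is good to about 2 mm. A picture is of the moment at which its call begins. There is no depth.
A pose or a line that the arm cannot do raises IKError and nothing moves.
- job_done(): hands the job in, once; it reports no verdict.
Trained networks look in a picture, given as the dict that the camera call returned (one of the last four; its "shot" number tells which), for a name from the list of things; names that differ only in an ending like _2 or _b are one class to them, and where a whole thing is asked for, a point or a joint stands for the part that bears it (a point fixed in the world has none). Each returns a list of dicts, best first, with "confidence" (0 to 1); they miss things now and then, are a little off and sometimes report something else, mostly with a low value. They report only what shows in the picture. A call takes as long as a camera call. They do not tell look-alikes from the thing itself.
- boxes_of(picture, thing): "location" ([x, y, z] in m, in world coordinates, good to about 4 mm: the middle of the surface that is visible of it).
The state is a dict: "time_s": time; "joints": joint angles; "qd": joint speeds; "joint_torque": joint torques, N m; "position": TCP position; "tool_rot": TCP orientation; "contact_force": force on the tool from outside, world axes, zero at the start; "wrist_torque": the same for the moment, N m; "finger_gap": finger opening in m.
Only numpy, scipy, OpenCV 4.12 (cv2) and the standard library are available. Lean on these libraries where they do the work, as an engineer would, in place of code of your own. Each camera call takes 0.05 s, during which the arm holds its last target.

## Working session

There is one attempt and no reset: what is moved stays moved. The work goes in short steps, each a Python script; the robot and the scene stay as the last script left them, time stands still between calls to the robot, and variables do not carry over. Pictures are saved under pics/ and viewed, and the job is handed in when it is done.

```bash
ls; mkdir -p pics
python3 - <<'E'
from bench import *
import cv2
o=observe();print({k:o[k] for k in o})
import bench;print([n for n in dir(bench) if not n.startswith('__')])
try: print(pinch_z)
except Exception as e: print(e)
for n in ["scene","top"]:
    s=snapshot(n); cv2.imwrite(f"pics/{n}0.png",s["color"])
    for t in ["cap_1_wing","seat_blue","seat_yellow"]:
        for b in boxes_of(s,t): print(n,t,b)
E
```

```text
pics
{'time_s': 0.0, 'joints': array([-1.46612286e+00,  1.59034215e-01,  1.59820858e+00, -2.08197734e-05,
        1.38619947e+00, -2.10096642e-01]), 'qd': array([-1.00250076e-03, -4.66820717e-04,  9.99193040e-04, -9.69724139e-04,
        5.72044927e-04,  1.46391074e-06]), 'joint_torque': array([ 8.69824307e-04, -3.85579956e+01, -3.22102761e+01,  7.00444914e-02,
        3.80376214e-02, -1.79831427e-04]), 'position': array([ 0.17792795, -0.54612722,  0.2136391 ]), 'tool_rot': array([-3.10093796e+00, -4.92117328e-01, -1.20906834e-04]), 'contact_force': array([-0.10060457,  0.17265262,  0.49834206]), 'wrist_torque': array([-0.01651247,  0.03240604, -0.01728646]), 'finger_gap': 0.091820994039238}
['IKError', 'boxes_of', 'dwell', 'grip', 'inverse_kinematics', 'job_done', 'move_joints', 'observe', 'pinch_z', 'reach', 'servo_line', 'snapshot']
0.0187
scene seat_blue {'location': [0.5931, -0.0211, 0.0355], 'confidence': 0.72}
scene seat_blue {'location': [0.624, -0.113, 0.0319], 'confidence': 0.55}
scene seat_blue {'location': [0.5943, -0.0158, 0.0376], 'confidence': 0.25}
scene seat_yellow {'location': [0.5948, -0.1919, 0.0353], 'confidence': 0.86}
top cap_1_wing {'location': [0.5761, -0.1722, 0.1075], 'confidence': 0.59}
top cap_1_wing {'location': [0.674, -0.3999, 0.0278], 'confidence': 0.36}
top seat_blue {'location': [0.5703, -0.0005, 0.0324], 'confidence': 0.77}
top seat_blue {'location': [0.5739, -0.1737, 0.1054], 'confidence': 0.16}
top seat_yellow {'location': [0.5707, -0.1733, 0.0345], 'confidence': 0.78}
top seat_yellow {'location': [0.3, 0.3661, 0.0072], 'confidence': 0.41}
top seat_yellow {'location': [0.5933, 0.4109, 0.1073], 'confidence': 0.38}
```

View pics/top0.png

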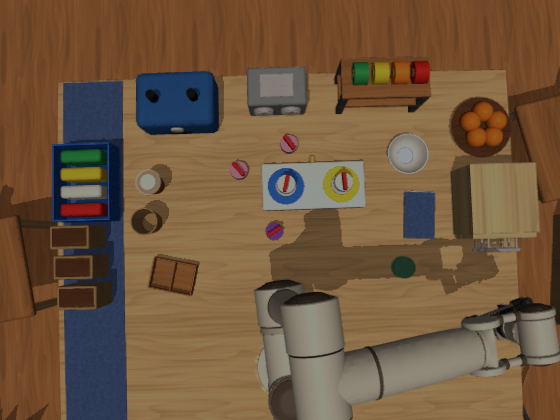

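View pics/scene0.png

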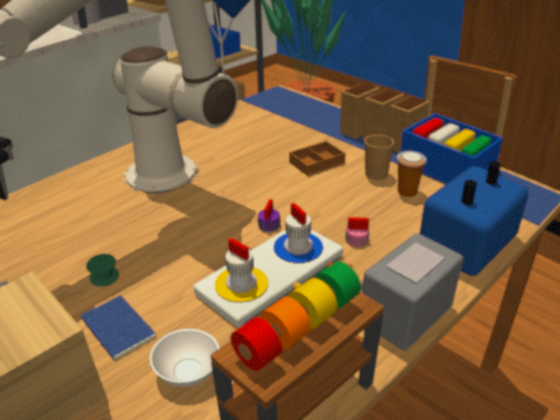

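The top picture shows the blue disc at px (286,185), with its cap's red wing nearly along world x. The yellow disc is at (341,184). The pink and purple look-alikes are at (289,143), (239,170) and (275,231). I'll hover over the blue disc and look with the wrist camera.

Run:
```python
from bench import *
import cv2, numpy as np
from scipy.spatial.transform import Rotation as R
# tool down, tool y along world y-ish : Rx(pi)
for a in (0,np.pi):
    rot=(R.from_euler('z',a)*R.from_euler('x',np.pi)).as_rotvec()
    print(a,inverse_kinematics([0.50,0.0,0.32],rot))
    for d in (-110,-90,90,110):
        print(d,inverse_kinematics([0.57,0.0,0.12],(R.from_euler('z',a+np.radians(d))*R.from_euler('x',np.pi)).as_rotvec()))
rot=R.from_euler('x',np.pi).as_rotvec()
reach([0.50,0.0,0.32],rot)
s=snapshot("wrist"); cv2.imwrite("pics/w1.png",s["color"]); print(s["pose"],s["K"],s["distortion"])
for t in ["cap_1_wing","seat_blue"]:
    for b in boxes_of(s,t): print(t,b)
print(observe()["time_s"],observe()["joints"])
```

```text
0 [-2.42159835e-01 -8.91377011e-02  1.64524630e+00 -4.44089210e-16
  1.58548405e+00  1.32863649e+00]
-110 None
-90 [-2.11933853e-01  2.35401333e-01  1.70279298e+00 -4.44089210e-16
  1.20339834e+00  2.92965880e+00]
90 [-2.11933853e-01  2.35401333e-01  1.70279298e+00 -4.44089210e-16
  1.20339834e+00 -2.11933853e-01]
110 [-0.21193385  0.23540133  1.70279298  0.          1.20339834 -0.5609997 ]
3.141592653589793 [-0.24215983 -0.0891377   1.6452463   0.          1.58548405 -1.81295616]
-110 [-0.21193385  0.23540133  1.70279298  0.          1.20339834  0.137132  ]
-90 [-2.11933853e-01  2.35401333e-01  1.70279298e+00 -4.44089210e-16
  1.20339834e+00 -2.11933853e-01]
90 [-2.11933853e-01  2.35401333e-01  1.70279298e+00 -4.44089210e-16
  1.20339834e+00  2.92965880e+00]
110 [-2.11933853e-01  2.35401333e-01  1.70279298e+00 -4.44089210e-16
  1.20339834e+00  2.58059295e+00]
[[-8.33601712e-04 -9.69062952e-01 -2.46812278e-01  5.68683314e-01]
 [-9.99999503e-01  9.42945687e-04 -3.24831627e-04 -1.11909817e-03]
 [ 5.47512868e-04  2.46811884e-01 -9.69063256e-01  4.89767354e-01]
 [ 0.00000000e+00  0.00000000e+00  0.00000000e+00  1.00000000e+00]] [[291.80462682   0.         274.95627524]
 [  0.         291.80462682 204.07850279]
 [  0.           0.           1.        ]] [0.0098682 0.        0.        0.        0.       ]
cap_1_wing {'location': [0.5762, -0.1723, 0.1032], 'confidence': 0.61}
cap_1_wing {'location': [0.5882, -0.0853, 0.0286], 'confidence': 0.56}
seat_blue {'location': [0.5739, 0.0009, 0.0342], 'confidence': 0.57}
2.8417 [-2.43202930e-01 -8.88058764e-02  1.64525864e+00 -1.21889387e-04
  1.58543577e+00  1.32855062e+00]
```

View pics/w1.png

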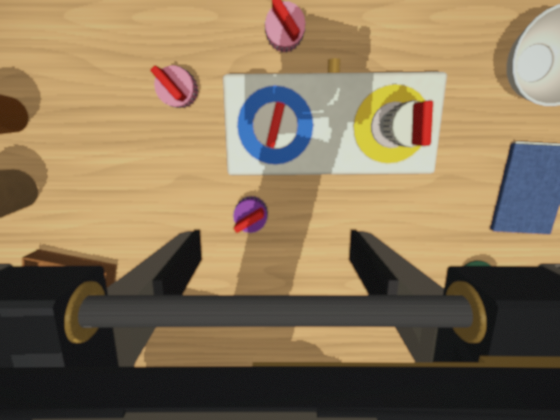

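```bash
cat > h.py <<'E'
from bench import *
import cv2, numpy as np
from scipy.spatial.transform import Rotation as R
def ray(s,px,z):
    u=cv2.undistortPoints(np.array(px,float).reshape(-1,1,2),s["K"],np.array(s["distortion"])).reshape(-1,2)
    d=np.c_[u,np.ones(len(u))]@s["pose"][:3,:3].T; o=s["pose"][:3,3]
    return o+d*((z-o[2])/d[:,2])[:,None]
def proj(s,p):
    T=np.linalg.inv(s["pose"]); q=np.asarray(p,float).reshape(-1,3)@T[:3,:3].T+T[:3,3]
    return cv2.projectPoints(q,np.zeros(3),np.zeros(3),s["K"],np.array(s["distortion"]))[0].reshape(-1,2)
def blob(m,near,r):
    yy,xx=np.mgrid[:m.shape[0],:m.shape[1]]
    m=m&((xx-near[0])**2+(yy-near[1])**2<r*r)
    n,l,st,c=cv2.connectedComponentsWithStats(m.astype(np.uint8))
    k=1+np.argmax(st[1:,4]); return l==k
def meas(s,near,rr=60,rw=30):
    hsv=cv2.cvtColor(s["color"],cv2.COLOR_BGR2HSV).astype(int); H,S,V=hsv[...,0],hsv[...,1],hsv[...,2]
    b=blob((H>95)&(H<125)&(S>130)&(V>50),near,rr)
    c=max(cv2.findContours(b.astype(np.uint8),cv2.RETR_EXTERNAL,cv2.CHAIN_APPROX_NONE)[0],key=len)
    hull=cv2.convexHull(c); P=ray(s,hull.reshape(-1,2),0.034)[:,:2]
    # dense hull samples
    (cx,cy),ax,an=cv2.fitEllipse(ray(s,c.reshape(-1,2),0.034)[:,:2].astype(np.float32)*1000)
    w=blob(((H<8)|(H>172))&(S>150)&(V>60),near,rw)
    v,u=np.nonzero(w); Q=ray(s,np.c_[u,v],0.141)[:,:2]
    r=cv2.minAreaRect((Q*1000).astype(np.float32)); 
    bx=cv2.boxPoints(r); e=[bx[1]-bx[0],bx[2]-bx[1]]; e=max(e,key=np.linalg.norm); 
    e=e if e[0]>0 else -e
    print("disc",cx,cy,ax,"| wing ctr",r[0],r[1],"mean",Q.mean(0),"yaw deg",np.degrees(np.arctan2(e[1],e[0])))
    D=np.cov(Q.T); wv,V2=np.linalg.eigh(D); a=V2[:,1]; a=a if a[0]>0 else -a
    print("pca yaw",np.degrees(np.arctan2(a[1],a[0])))
E
python3 - <<'E'
from h import *
for f,n,rr,rw in(("wrist",(276,125),60,30),("top",(286,185),25,14)):
    s=snapshot(f); print(f,s["pose"][:3,3]); meas(s,n,rr,rw)
E
```

```text
wrist [ 0.56868265 -0.00106989  0.48981776]
disc 574.4496459960938 -1.304503083229065 (109.50466918945312, 109.88105010986328) | wing ctr (574.1078491210938, -1.054591178894043) (8.9824857711792, 49.694366455078125) mean [ 0.57462598 -0.00116765] yaw deg -13.965035
pca yaw -14.122760769172242
top [0.4111943  0.0188524  1.70626588]Traceback (most recent call last):
  File "<stdin>", line 3, in <module>
  File "h.py", line 23, in meas
    w=blob(((H<8)|(H>172))&(S>150)&(V>60),near,rw)
  File "h.py", line 15, in blob
    k=1+np.argmax(st[1:,4]); return l==k
        ~~~~~~~~~^^^^^^^^^^
    return _wrapfunc(a, 'argmax', axis=axis, out=out, **kwds)
    return bound(*args, **kwds)
ValueError: attempt to get argmax of an empty sequence
```

```bash
cat >> h.py <<'E'
C=np.array([0.5744,-0.0012]); Y0=-14.05
def rv(dyaw=0): return (R.from_euler('z',np.radians(Y0+dyaw))*R.from_euler('x',np.pi)).as_rotvec()
def st(tag=""):
    o=observe(); y=R.from_rotvec(o["tool_rot"])
    m=y.as_matrix(); 
    print(tag,"t%.2f"%o["time_s"],"pos",o["position"].round(4),"yaw %.2f"%(np.degrees(np.arctan2(m[1,0],m[0,0]))-Y0),"tilt %.2f"%np.degrees(np.arccos(-m[2,2])),"F",o["contact_force"].round(1),"T",o["wrist_torque"].round(2),"gap %.4f j6 %.2f"%(o["finger_gap"],o["joints"][5])); return o
E
python3 - <<'E'
from h import *
grip(0.06,10)
reach([*C,0.19],rv()); st("hover")
print(servo_line([*C,0.113],v=0.06,contact_N=8)); st("down")
s=snapshot("wrist"); cv2.imwrite("pics/w2.png",s["color"])
E
```

```text
hover t4.22 pos [ 0.5747 -0.0013  0.1911] yaw 0.06 tilt 0.05 F [-0.1 -0.6 -0. ] T [0.03 0.01 0.  ] gap 0.0600 j6 1.60
False
down t5.66 pos [ 0.5748 -0.0013  0.1135] yaw -0.00 tilt 0.06 F [ 0.2  0.4 -0.5] T [0.03 0.02 0.02] gap 0.0599 j6 1.60
```

View pics/w2.png

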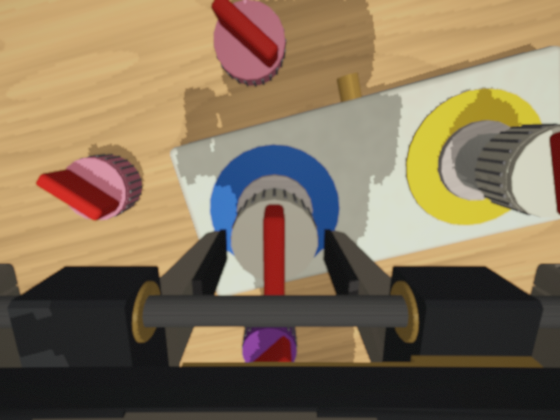

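The wing is vertical in the picture at column 274, centred between the fingers (224 and 325). I'll pinch it and read the forces.

Run:
```python
from h import *
grip(0.0,12); st("g12"); 
grip(0.0,30); o=st("g30")
p=[*C,0.113]
for d in (2,4,6,8):
    servo_line(p,v=0.05,rot=rv(d)); o=st("ccw%d"%d)
    if abs(o["wrist_torque"][2])>0.35: break
```

```text
g12 t6.49 pos [ 0.5744 -0.0012  0.113 ] yaw 0.00 tilt 0.00 F [ 0.1 -0.4  0.3] T [0.1  0.   0.01] gap 0.0121 j6 1.60
g30 t6.71 pos [ 0.5744 -0.0012  0.113 ] yaw -0.00 tilt 0.00 F [ 0.7 -0.4 -0. ] T [0.08 0.   0.01] gap 0.0119 j6 1.60
ccw2 t6.96 pos [ 0.5744 -0.0012  0.113 ] yaw 1.96 tilt 0.00 F [ 0. -0.  1.] T [ 0.08  0.03 -0.05] gap 0.0118 j6 1.57
ccw4 t7.21 pos [ 0.5746 -0.0012  0.113 ] yaw 3.93 tilt 0.03 F [ 0.7 -0.9 -1. ] T [ 0.05 -0.24 -0.07] gap 0.0115 j6 1.54
ccw6 t7.46 pos [ 0.5746 -0.0013  0.113 ] yaw 5.89 tilt 0.03 F [ 0.6 -0.3 -1. ] T [ 0.04 -0.34 -0.33] gap 0.0117 j6 1.50
ccw8 t7.71 pos [ 0.5746 -0.0012  0.113 ] yaw 7.89 tilt 0.03 F [ 1.1  0.6 -0.9] T [-0.02 -0.32 -0.62] gap 0.0123 j6 1.47
```

Anticlockwise, the torque climbs steeply past about 5° (0.62 N m at 8°), so that is the stop. I'll turn it clockwise instead.

Run:
```python
from h import *
p=[*C,0.113]
for d in (4,0,-4,-8,-11,-14):
    servo_line(p,v=0.05,rot=rv(d)); o=st("%d"%d)
    if o["wrist_torque"][2]>0.5: print("STOP"); break
```

```text
4 t7.96 pos [ 0.5745 -0.0012  0.113 ] yaw 4.09 tilt 0.02 F [ 1.6  0.  -2.2] T [ 0.02 -0.4  -0.09] gap 0.0116 j6 1.53
0 t8.21 pos [ 0.5741 -0.0012  0.113 ] yaw 0.17 tilt 0.05 F [0.8 0.1 0.1] T [0.03 0.06 0.08] gap 0.0115 j6 1.60
-4 t8.46 pos [ 0.5742 -0.0012  0.113 ] yaw -3.82 tilt 0.03 F [-0.9  0.4  1.3] T [0.05 0.08 0.07] gap 0.0122 j6 1.67
-8 t8.71 pos [ 0.5743 -0.0012  0.113 ] yaw -7.81 tilt 0.01 F [ 0.1 -0.1 -0.5] T [0.   0.08 0.02] gap 0.0118 j6 1.74
-11 t8.96 pos [ 0.5744 -0.0012  0.113 ] yaw -10.83 tilt 0.00 F [ 0.1 -0.1  0.5] T [ 0.08 -0.02  0.02] gap 0.0117 j6 1.79
-14 t9.21 pos [ 0.5744 -0.0012  0.113 ] yaw -13.85 tilt 0.00 F [ 0.3 -0.7  0.7] T [ 0.01 -0.03 -0.05] gap 0.0119 j6 1.85
```

Clockwise it turns freely. I'll carry on to about 76°.

Run:
```python
from h import *
p=[*C,0.113]
for d in range(-20,-77,-7):
    servo_line(p,v=0.05,rot=rv(d)); o=st("%d"%d)
    if o["wrist_torque"][2]>0.4 or np.linalg.norm(o["contact_force"])>12: print("STOP"); break
s=snapshot("wrist"); cv2.imwrite("pics/w3.png",s["color"])
```

```text
-20 t9.47 pos [ 0.5744 -0.0012  0.113 ] yaw -19.77 tilt 0.00 F [-0.2 -0.2  0.1] T [ 0.03  0.07 -0.01] gap 0.0118 j6 1.95
-27 t9.74 pos [ 0.5744 -0.0012  0.113 ] yaw -26.72 tilt 0.00 F [0.2 0.3 0.6] T [ 0.05 -0.05  0.04] gap 0.0121 j6 2.07
-34 t10.02 pos [ 0.5744 -0.0012  0.113 ] yaw -33.70 tilt 0.00 F [-0.6  0.2 -0.3] T [ 0.03  0.01 -0.03] gap 0.0121 j6 2.19
-41 t10.29 pos [ 0.5744 -0.0012  0.113 ] yaw -40.69 tilt 0.00 F [ 0.   0.8 -0. ] T [ 0.1  -0.03 -0.01] gap 0.0121 j6 2.31
-48 t10.57 pos [ 0.5744 -0.0012  0.113 ] yaw -47.69 tilt 0.00 F [0.4 0.2 0.2] T [ 0.09 -0.01  0.01] gap 0.0117 j6 2.44
-55 t10.84 pos [ 0.5744 -0.0012  0.113 ] yaw -54.69 tilt 0.00 F [-0.4  1.1  0.7] T [ 0.11 -0.03 -0.02] gap 0.0117 j6 2.56
-62 t11.12 pos [ 0.5744 -0.0012  0.113 ] yaw -61.69 tilt 0.00 F [-0.2  0.3  0.4] T [ 0.05 -0.04 -0.02] gap 0.0117 j6 2.68
-69 t11.39 pos [ 0.5744 -0.0012  0.113 ] yaw -68.69 tilt 0.00 F [ 0.8 -0.3  0.8] T [ 0.1  -0.04  0.02] gap 0.0118 j6 2.80
-76 t11.67 pos [ 0.5744 -0.0012  0.113 ] yaw -75.69 tilt 0.00 F [ 0.9 -0.6  0.4] T [ 0.08 -0.06  0.04] gap 0.0116 j6 2.92
```

View pics/w3.png

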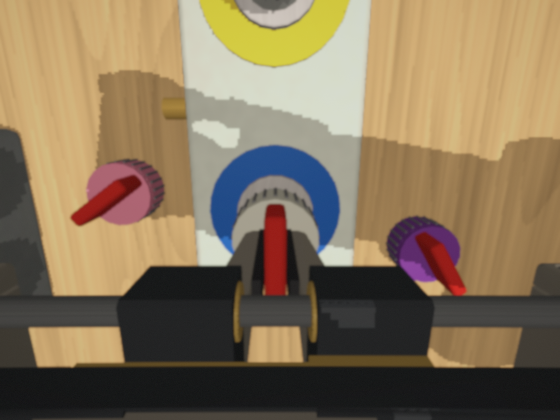

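The wing at (275,250) turned with the gripper. I'll lift gently.

```bash
python3 - <<'E'
from h import *
print(servo_line([*C,0.119],v=0.02,contact_N=12)); o=st("lift6")
if o["contact_force"][2]>-10 and o["position"][2]>0.118:
    print(servo_line([*C,0.14],v=0.05,contact_N=15)); st()
    print(servo_line([*C,0.213],v=0.08,contact_N=20)); dwell(0.5); st("top")
for n in("wrist","scene","top"):
    s=snapshot(n); cv2.imwrite(f"pics/{n}4.png",s["color"])
    for b in boxes_of(s,"cap_1_wing"): print(n,b)
E
python3 -c "
import cv2,numpy as np
a=cv2.imread('pics/scene4.png')[150:330,180:400];cv2.imwrite('pics/scene4c.png',cv2.resize(a,None,fx=3,fy=3))"
```

```text
False
lift6 t12.17 pos [ 0.5745 -0.0012  0.1191] yaw -75.97 tilt 0.01 F [-0.9  0.6 -1.2] T [ 0.16 -0.11 -0.02] gap 0.0123 j6 2.93
False
 t12.73 pos [ 0.5745 -0.0012  0.1403] yaw -76.00 tilt 0.03 F [-0.  -0.4 -0.7] T [ 0.13 -0.03 -0.01] gap 0.0116 j6 2.93
False
top t14.30 pos [ 0.5744 -0.0012  0.213 ] yaw -76.00 tilt 0.01 F [-0.8 -0.2  0.3] T [ 0.15 -0.09 -0.  ] gap 0.0119 j6 2.93
wrist {'location': [0.5758, -0.1626, 0.1041], 'confidence': 0.8}
scene {'location': [0.591, -0.1877, 0.1045], 'confidence': 0.86}
scene {'location': [0.3203, -0.3734, 0.0468], 'confidence': 0.66}
top {'location': [0.5754, -0.1736, 0.1077], 'confidence': 0.87}
```

View pics/wrist4.png

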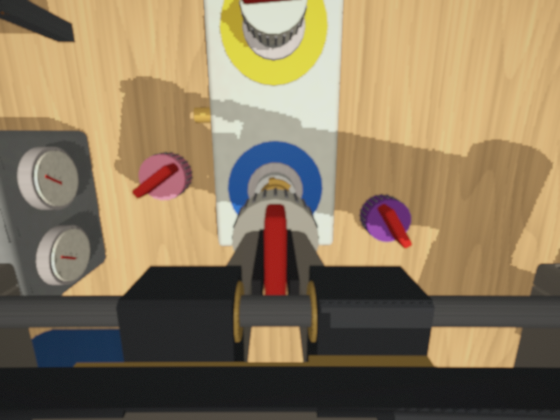

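View pics/scene4c.png

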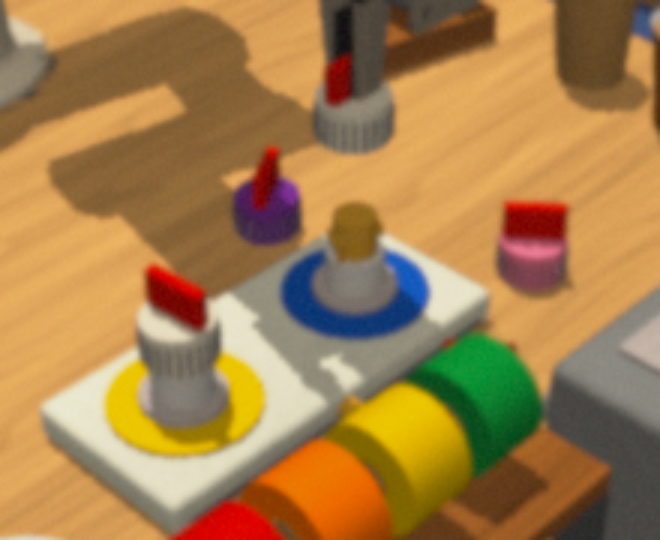

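The outlet is bare, and the cap is upright in the gripper 10 cm above it. Everything else is in place, so I'm handing in.

Run:
```python
from h import *
st("final"); print(job_done())
```

```text
final t14.60 pos [ 0.5744 -0.0012  0.213 ] yaw -76.00 tilt 0.00 F [ 0.1  0.2 -1. ] T [ 0.11 -0.05  0.04] gap 0.0118 j6 2.93
the job is handed in; nothing more can be done
None
```

The cap is off the blue-disc outlet. I handed the job in with the gripper holding it upright and still, 10 cm straight above the outlet, at 14.6 s.

- **Finding the direction:** I pinched the wing at 30 N and tried anticlockwise first. It stopped at about 5°, and I went no further than 8°, where the twist reached 0.62 N m (well under 1.5). Clockwise it turned freely, and I took it to 76°.
- **Lifting:** The cap came straight up with no noticeable resistance.
- **Last checks:** Forces were about 1 N, tool tilt was 0.0°, and the fingers were 11.8 mm apart, which matches the 12 mm wing. The pictures showed the outlet bare and the yellow-disc cap still in place. I didn't measure the bystanders' positions; nothing looked moved in the parts of the final pictures I viewed.
- **What disagreed:** The network never reported the blue-disc cap, only the yellow one and some false hits. I found the blue one by colour in the wrist picture, where the disc and wing centres agreed within 0.5 mm. The same measurement in the top picture failed, so the position rests on that one view.

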